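Pack out a test cube in a pedal clamp and hold it clamped

ROBOT

A 6-joint arm with a two-finger parallel gripper is mounted at the origin on a cart in front of the work surface, level with it; the furniture and walls round the work are solid. World frame = base frame: x ahead of the robot, y to its left, z up, the work surface at z = 0. Lengths are in mm, angles in rad, forces in N, time in s.
With the tool pointing down it reaches from about 275 to 750 mm from the base axis. Payload 10.2 kg.
Tool frame: the origin (TCP) lies midway between the tips of the shut fingers; the grasp point (between the pads) lies 19 mm behind it; z points along the fingers, y is the direction in which the jaws open and shut (so a half turn about z gives the same grasp; the last joint's range is limited). The gripper opens to 85 mm and grips with 20 to 120 N. Pads are 22 mm wide; open, the fingers measure 114 mm over their backs; the gripper's body (76 mm by 85 mm) begins 54 mm behind the grasp point. The pads swing forward as they close: fully open they stand 13 mm farther back than shut.
Start: joints at [-1.331, 0.313, 1.498, -0, 1.331, -0.223], TCP at [234.378, -469.785, 231.294] pointing down, gripper open.
Joint ranges: [-2.94, 2.94], [-0.97, 2.17], [0.19, 2.56], [-1.23, 4.37], [0.02, 3.11], [-2.88, 2.88]. Speed limits (rad/s): [2.39, 2.39, 3.01, 3.14, 3.14, 3.14].

INTERFACE

Orientations are given as a unit quaternion [w, x, y, z].
In Python, from rig import ctrl, capture, calibration, order gives the robot as it stands.
- The arm moves only by the tool jog_arm, never from a script. Its argument "rows" is a list that holds one entry, the list of rows, each a list of 6 numbers: the shift along the tool's x, y, z as a fraction of full scale, then the turn, a rotation vector about the tool's x, y, z as a fraction of full scale. In form: [[[x, y, z, ax, ay, az], ...]]. A call has 1 to 8 rows; each row is the pose to reach, as a shift and turn from the pose commanded when the call began, along the tool's axes at that moment; what a row does not reach only later rows make up. Full scale, the value 1, is 0.15 m for a shift and pi/2 rad for a turn. A row lasts 1/12 s, in which the tool goes at most 41.7 mm and 7.16 degrees, less where a joint would pass 70% of its speed; a pose out of reach is approached as far as the arm can. A call with a number of a shift or a turn outside -1 to 1 is refused whole. A call with a gripper value outside its range is refused whole. "jaw" is the gripper command: -1 is fully open, 1 is shut, values between are in proportion, set as the call begins (left out, the last holds). The fingers move at their own pace and stop on an object; "grip_force" is the grip in N (left out, the last holds). Time passes only in rows, so rows that repeat a pose let the fingers close. It gives the time, the measured TCP pose, the force and the opening at its end, in the units of the state.
- ctrl.sense(): the state, without advancing time (a new reading comes with each control period).
- capture(name): name is "scene" or "top" or "wrist"; returns the picture (384x512x3 uint8, red, green, blue); there is no depth.
- calibration(name): a dict with "fov_y" (degrees; the focal length in pixels is half the picture's height over the tangent of half this angle, whatever the lens; pixels are square), "cx", "cy" (the principal point, pixels), "view" (4x4, takes a point from world to camera coordinates); the wrist camera has in their place "mount" (4x4, takes a point from camera to tool coordinates, whose origin is the TCP and whose axes are the flange's). Camera axes: x right, y down, z forward; pixel columns grow to the right and rows downward; lengths in mm; the calibration is good to about 2 mm. A picture is of the moment at which its call begins: read the wrist's pose just before it. calibration takes no time and is no camera call.
- order.finish_job(): hands the job in, once; it reports no verdict.
The state is a dict: "time_s": time; "joints": joint angles; "dq": joint speeds; "tau": joint torques, N m; "eef_pos": TCP position; "ee_rot": TCP orientation; "force": force on the tool from outside, world axes, zero at the start; "wrist_torque": the same for the moment, N m; "grip_width": opening from 0.0 (shut) to 1.0 (fully open).
Only numpy, scipy, OpenCV 4.12 (cv2) and the standard library are available. Lean on these libraries where they do the work, as an engineer would, in place of code of your own. Each camera call takes 0.05 s, during which the arm holds its last target.

TASK

The mortar test cube in the clamping jig may be too short for the clamp. Press the red pedal down to its stop once to feel that the cube is loose, let it up, then stand brass spacer blocks from the rack upright in the gap between cube and ram, one at a time, until on pressing the pedal you feel the ram grip the stack instead of running out of travel (one or two are needed; leave the spare ones in the rack). Finish while still pressing the pedal firmly down, so that cube and spacers stay clamped against the backstop, and do not disturb the vial, the red bung or the timer.

Things in the scene. Friction and masses are not known exactly. Their poses are not given: they have to be found in the camera images.
- jig: fixed clamping jig on an aluminium base plate 74 x 240 x 10 mm; origin on the bench under the clamping line, z up. Along its y axis (the clamping line, at x = 0): dark steel backstop at y -100 to -86 mm, then the cube, the gap, the ram, the blue clamp head. The floor on which cube and spacers stand is the plate's top, z = 10 mm. Two guide rails at x = +-16 mm (32 mm clear between them), with outward flared lips, 26 mm high over the bench, run from y = -86 to +6 mm
- cube_face (a point): point on the jig where the cube's face towards the gap nominally lies: jig (0, -57.5, 24) mm; the gap begins here and runs to ram_face
- cube: grey mortar test cube, 28 mm, loose, standing in the jig against the backstop; origin at the centre of its underside
- head: blue clamp head fixed on the jig, at a different place along the jig's y in each run; same axes as the jig. Origin on the jig's floor below the ram's face as it stands with the pedal up. Its housing begins at y = +50 mm (36 mm high; hinge cheeks up to 62 mm over the floor at y = +80 mm). It carries ram and pedal
- ram_face (a point): centre of the round 24 mm face of the steel ram, 16 mm above the jig's floor; with the pedal up it is 25 to 51 mm from cube_face, and moves straight to the jig's -y, 22 mm in all, as the pedal is pressed
- pedal (a joint): hinge of the red spring pedal: 0 up, 0.44 rad down at its stop; the ram moves 50 mm per rad. It springs back up when let go. At the pad it takes about 1 N to start and 3.5 N to reach the stop; more force than that goes to the ram (about twice the extra force) or to the stop. The hinge axis is parallel to the jig's x, at head (0, 80, 52) mm
- pedal_pad (a point): middle of the top of the pedal's black rubber pad (40 x 36 mm), about 88 mm from the hinge towards the jig's +y; press it straight down with the closed fingers. It goes down about 39 mm from up to the stop
- rack: fixed grey rack 44 x 136 x 14 mm with three pockets at y = -40, 0, +40 mm, in which the spacers stand with their undersides 6 mm over the bench and their axes along the rack's; origin under its centre
- spacer_1_grip (a point): loose spacer block: brass foot 28 x 16 x 28 mm (x, y, z) with a black upright grip tab on top, 24 x 8 x 34 mm, 62 mm tall in all, 70 g. This point is the middle of the tab, 45 mm above the foot's underside. Its x is the 24 mm width of the tab (grip across that, fingers along x, in the upper half of the tab so that the fingertips stay above the 28 mm tall foot and cube), its y is the 16 mm thickness that fills the gap
- spacer_2_grip (a point): as spacer_1_grip, second spacer block
- spacer_3_grip (a point): as spacer_1_grip, third spacer block
- spacer_1: the first spacer block; origin at the centre of its underside, z up
- spacer_2: the second spacer block; same
- spacer_3: the third spacer block; same
- vial: small vial 25 x 25 x 53 mm, loose bystander; origin under its centre
- bung: red rubber bung 31 x 31 x 26 mm, loose bystander; origin under its centre
- timer: white timer 62 x 62 x 19 mm, loose bystander; origin under its centre

How it is judged (in metres and radians):
On the way, in this order (a step that is already met when the one before it is completed fails the run):
1. the pedal has been pressed down to its stop with the gap still empty (value of joint pedal above 0.42 rad and not (x of spacer_1_grip in the frame of jig between -0.006 and 0.006 m and y of spacer_1_grip in the frame of jig between -0.054 and 0.002 m and z of spacer_1_grip in the frame of jig between 0.05 and 0.06 m and angle between spacer_1_grip's own z axis and vertical below 0.15 rad) and not (x of spacer_2_grip in the frame of jig between -0.006 and 0.006 m and y of spacer_2_grip in the frame of jig between -0.054 and 0.002 m and z of spacer_2_grip in the frame of jig between 0.05 and 0.06 m and angle between spacer_2_grip's own z axis and vertical below 0.15 rad) and not (x of spacer_3_grip in the frame of jig between -0.006 and 0.006 m and y of spacer_3_grip in the frame of jig between -0.054 and 0.002 m and z of spacer_3_grip in the frame of jig between 0.05 and 0.06 m and angle between spacer_3_grip's own z axis and vertical below 0.15 rad)), for 0.1 s.
2. a spacer stands let go in the gap, with the pedal up (value of joint pedal below 0.05 rad and (((x of spacer_1_grip in the frame of jig between -0.006 and 0.006 m and y of spacer_1_grip in the frame of jig between -0.054 and 0.002 m and z of spacer_1_grip in the frame of jig between 0.05 and 0.06 m and angle between spacer_1_grip's own z axis and vertical below 0.15 rad) and contact force between the fingers and spacer_1 below 0.3 N) or ((x of spacer_2_grip in the frame of jig between -0.006 and 0.006 m and y of spacer_2_grip in the frame of jig between -0.054 and 0.002 m and z of spacer_2_grip in the frame of jig between 0.05 and 0.06 m and angle between spacer_2_grip's own z axis and vertical below 0.15 rad) and contact force between the fingers and spacer_2 below 0.3 N) or ((x of spacer_3_grip in the frame of jig between -0.006 and 0.006 m and y of spacer_3_grip in the frame of jig between -0.054 and 0.002 m and z of spacer_3_grip in the frame of jig between 0.05 and 0.06 m and angle between spacer_3_grip's own z axis and vertical below 0.15 rad) and contact force between the fingers and spacer_3 below 0.3 N))), for 0.1 s.
At the end, for the whole second after the job is handed in: Fingers press the pedal (over 1.5 N); the ram bears on an upright spacer on the jig floor in the gap with over 4 N, the cube upright, within 12 mm of its place, pressed on the jig with over 4 N; each spacer is free of the fingers and either upright in the gap or within 20 mm of its rack place (value of joint pedal above 0.03 rad and contact force between the fingers and head above 1.5 N and (((x of spacer_1_grip in the frame of jig between -0.006 and 0.006 m and y of spacer_1_grip in the frame of jig between -0.054 and 0.002 m and z of spacer_1_grip in the frame of jig between 0.05 and 0.06 m and angle between spacer_1_grip's own z axis and vertical below 0.15 rad) and contact force between head and spacer_1 above 4 N) or ((x of spacer_2_grip in the frame of jig between -0.006 and 0.006 m and y of spacer_2_grip in the frame of jig between -0.054 and 0.002 m and z of spacer_2_grip in the frame of jig between 0.05 and 0.06 m and angle between spacer_2_grip's own z axis and vertical below 0.15 rad) and contact force between head and spacer_2 above 4 N) or ((x of spacer_3_grip in the frame of jig between -0.006 and 0.006 m and y of spacer_3_grip in the frame of jig between -0.054 and 0.002 m and z of spacer_3_grip in the frame of jig between 0.05 and 0.06 m and angle between spacer_3_grip's own z axis and vertical below 0.15 rad) and contact force between head and spacer_3 above 4 N)) and contact force between cube and jig above 4 N and angle between cube's own z axis and vertical below 0.15 rad and distance of cube from where it was at the start of the episode below 0.012 m and contact force between the fingers and spacer_1 below 0.3 N and ((x of spacer_1_grip in the frame of jig between -0.006 and 0.006 m and y of spacer_1_grip in the frame of jig between -0.054 and 0.002 m and z of spacer_1_grip in the frame of jig between 0.05 and 0.06 m and angle between spacer_1_grip's own z axis and vertical below 0.15 rad) or distance of spacer_1 from where it was at the start of the episode below 0.02 m) and contact force between the fingers and spacer_2 below 0.3 N and ((x of spacer_2_grip in the frame of jig between -0.006 and 0.006 m and y of spacer_2_grip in the frame of jig between -0.054 and 0.002 m and z of spacer_2_grip in the frame of jig between 0.05 and 0.06 m and angle between spacer_2_grip's own z axis and vertical below 0.15 rad) or distance of spacer_2 from where it was at the start of the episode below 0.02 m) and contact force between the fingers and spacer_3 below 0.3 N and ((x of spacer_3_grip in the frame of jig between -0.006 and 0.006 m and y of spacer_3_grip in the frame of jig between -0.054 and 0.002 m and z of spacer_3_grip in the frame of jig between 0.05 and 0.06 m and angle between spacer_3_grip's own z axis and vertical below 0.15 rad) or distance of spacer_3 from where it was at the start of the episode below 0.02 m)); the arm keeps its last pose, push and grip.
It fails at once if a bystander (vial, bung, timer) is pushed more than 25 mm or tipped ((distance of vial from where it was at the start of the episode above 0.025 m or angle between vial's own z axis and vertical above 0.6 rad) or (distance of bung from where it was at the start of the episode above 0.025 m or angle between bung's own z axis and vertical above 0.6 rad) or (distance of timer from where it was at the start of the episode above 0.025 m or angle between timer's own z axis and vertical above 0.6 rad)).
It also fails if it takes over 72 s, if anything falls off the work surface, if the arm or the gripper's body presses on something with over 40 N, if the wrist force passes 120 N, or if a joint passes its speed limit or range.

## Working session

There is one attempt and no reset: what is moved stays moved. The work goes in short steps, Python scripts to look and compute and a tool call to move; the robot and the scene stay as the last step left them, time stands still between calls to the robot, and variables do not carry over. Pictures are saved under pics/ and viewed, and the job is handed in when it is done.

Besides the shell and the picture viewer there is one more tool, called after "Call:" as name(argument=value, ...), one argument or row to a line, values as JSON. jog_arm: Moves the arm, as the interface text tells. Shift numbers are shares of 0.15 m and turn numbers shares of pi/2 rad, none past 1 either way. Its arguments: {"type":"object","properties":{"rows":{"type":"array","items":{"type":"array","items":{"type":"array","items":{"type":"number"}}}},"jaw":{"type":"number"},"grip_force":{"type":"number"}},"required":["rows"]}

```bash
mkdir -p pics; ls; python3 - <<'E'
from rig import ctrl, capture, calibration, order
import cv2,json
s=ctrl.sense(); print(s)
for n in ("scene","top","wrist"):
    im=capture(n); cv2.imwrite(f"pics/{n}0.png",im[:,:,::-1])
    print(n,calibration(n))
E
```

```text
pics
{'time_s': 0.0, 'joints': array([-1.33141881e+00,  3.13484871e-01,  1.49844946e+00, -2.84101044e-05,
        1.33097855e+00, -2.23390798e-01]), 'dq': array([ 0.00184657, -0.00138872,  0.00063849, -0.00020928, -0.00155638,
        0.0018729 ]), 'tau': array([ 3.34815013e-04, -4.12267613e+01, -2.59744012e+01, -1.80356988e-04,
        4.08674794e-03,  1.43564034e-05]), 'eef_pos': array([ 234.2986657 , -469.5311266 ,  230.71256758]), 'ee_rot': array([-6.59984137e-04,  9.73348918e-01,  2.29328254e-01, -1.90723342e-05]), 'force': array([0.19565338, 0.0257882 , 0.82416485]), 'wrist_torque': array([0.00307939, 0.02721909, 0.01619654]), 'grip_width': 0.9973021832678886}
scene {'fov_y': 51.032014404524034, 'cx': 249.73871596269433, 'cy': 190.7225428756262, 'view': array([[-7.94749127e-01, -6.06938068e-01,  8.29494633e-05,
         3.85916565e+02],
       [-3.88471162e-01,  5.08574753e-01, -7.68402158e-01,
         3.24715324e+02],
       [ 4.66330336e-01, -6.10719168e-01, -6.39967277e-01,
         6.64958017e+02],
       [ 0.00000000e+00,  0.00000000e+00,  0.00000000e+00,
         1.00000
[... 182 characters left out ...]
9e+01],
       [-9.79375035e-01, -1.14867078e-02, -2.01724059e-01,
         5.43249971e+02],
       [ 2.01766910e-01, -2.69052624e-03, -9.79429873e-01,
         1.02735074e+03],
       [ 0.00000000e+00,  0.00000000e+00,  0.00000000e+00,
         1.00000000e+00]])}
wrist {'fov_y': 62.34130166081331, 'cx': 254.6464920578758, 'cy': 189.7363523002221, 'mount': array([[-4.76400211e-04, -9.64104936e-01, -2.65521082e-01,
         6.73450594e+01],
       [ 9.99999728e-01, -3.09961139e-04, -6.68741688e-04,
        -5.37756400e-02],
       [ 5.62435945e-04, -2.65521329e-01,  9.64104822e-01,
        -1.43097580e+02],
       [ 0.00000000e+00,  0.00000000e+00,  0.00000000e+00,
         1.00000000e+00]])}
```

View pics/scene0.png

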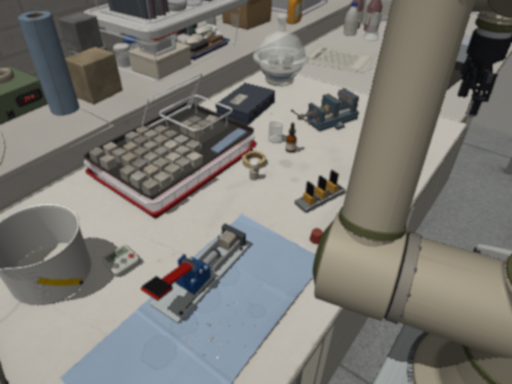

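View pics/top0.png

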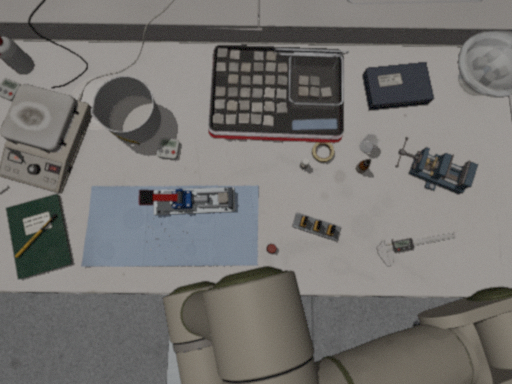

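View pics/wrist0.png

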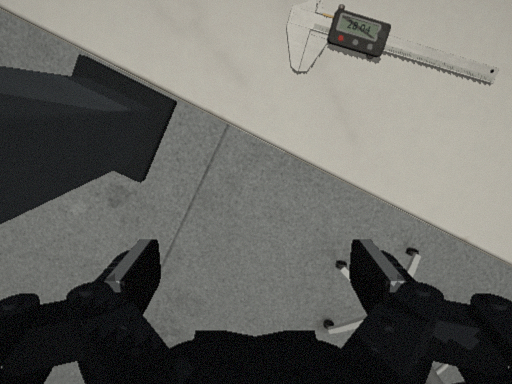

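The top view shows the jig at about (190,200), with the pedal pad at (147,198) on the left. The rack is at (317,227) with three spacers, the bung at (271,248), and the timer at (168,149). I'll zoom in next.

```bash
cat > h.py <<'E'
import numpy as np,cv2
from rig import ctrl,capture,calibration,order
from scipy.spatial.transform import Rotation as R
def K(c): 
    f=192/np.tan(np.radians(c['fov_y'])/2); return f,c['cx'],c['cy']
def view(name,s=None):
    c=calibration(name)
    if name!='wrist': return c,c['view']
    q=s['ee_rot']; T=np.eye(4); T[:3,:3]=R.from_quat([q[1],q[2],q[3],q[0]]).as_matrix(); T[:3,3]=s['eef_pos']
    return c,np.linalg.inv(T@c['mount'])
def back(name,u,v,z,s=None):
    c,V=view(name,s); f,cx,cy=K(c)
    d=V[:3,:3].T@np.array([(u-cx)/f,(v-cy)/f,1]); o=-V[:3,:3].T@V[:3,3]
    return o+d*(z-o[2])/d[2]
def proj(name,P,s=None):
    c,V=view(name,s); f,cx,cy=K(c); P=np.atleast_2d(P)
    p=P@V[:3,:3].T+V[:3,3]; return np.c_[cx+f*p[:,0]/p[:,2],cy+f*p[:,1]/p[:,2]]
E
python3 - <<'E'
from h import *
im=cv2.imread('pics/top0.png')
def crop(n,x0,y0,x1,y1,k): cv2.imwrite(n,cv2.resize(im[y0:y1,x0:x1],None,fx=k,fy=k,interpolation=cv2.INTER_CUBIC))
crop('pics/topj.png',130,170,250,230,6)
crop('pics/topr.png',260,140,380,260,5)
for n,(u,v,z) in dict(pad=(147,198,70),jr=(236,200,10),rackc=(317,227,14),bung=(271,248,26),timer=(168,149,19),vial=(306,165,53),bottle=(363,166,53)).items(): print(n,back('top',u,v,z).round(0))
E
```

```text
pad [521. 226.  70.]
jr [529. -21.  10.]
rackc [ 452. -258.   14.]
bung [ 389. -124.   26.]
timer [682. 187.  19.]
vial [ 627. -224.   53.]
bottle [ 626. -389.   53.]
```

View pics/topj.png

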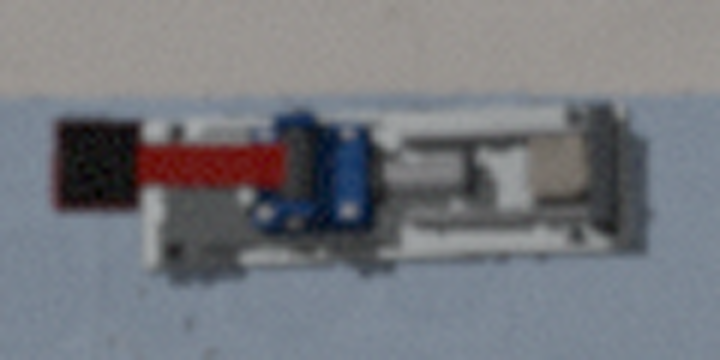

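View pics/topr.png

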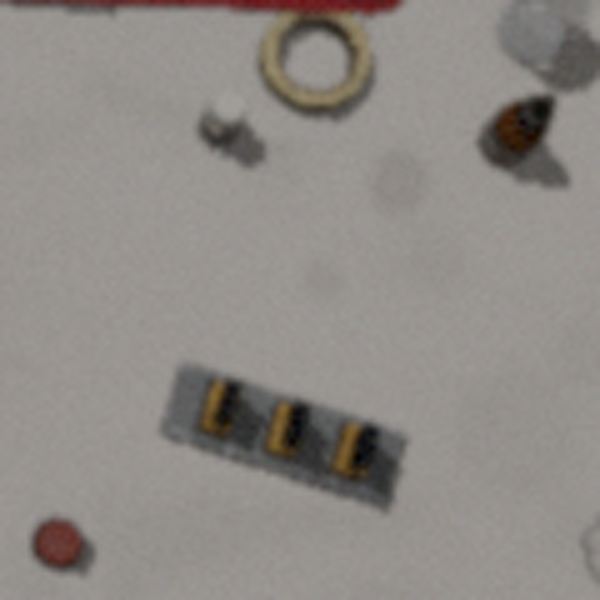

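```bash
cat >> h.py <<'E'
def rot(s):
    q=s['ee_rot']; return R.from_quat([q[1],q[2],q[3],q[0]])
def go(x,y,z,yaw):  # yaw = world angle of tool y (jaw axis)
    s=ctrl.sense(); A=rot(s).as_matrix()
    ty=np.array([np.cos(yaw),np.sin(yaw),0]); tz=np.array([0,0,-1.]); tx=np.cross(ty,tz)
    B=np.c_[tx,ty,tz]
    d=A.T@(np.array([x,y,z])-s['eef_pos'])/150; r=R.from_matrix(A.T@B).as_rotvec()/(np.pi/2)
    print('t',round(s['time_s'],2),'pos',s['eef_pos'].round(1),'move',d.round(4),r.round(4),'rows>=',round(max(np.linalg.norm(d)*150/41.7,np.linalg.norm(r)*90/7.16),1),'F',s['force'].round(1),'w',round(s['grip_width'],3))
def yawnow(s):
    A=rot(s).as_matrix(); return np.arctan2(A[1,1],A[0,1])
E
python3 -c "
from h import *
go(440,-300,250,-0.32)"
```

```text
t 0.15 pos [ 234.3 -469.6  230.9] move [ 1.7318 -0.3997 -0.1267] [-5.000e-04 -4.000e-04 -5.017e-01] rows>= 6.4 F [-0.8  0.8  0.7] w 1.003
```

Call:
jog_arm(
  rows=[
    [[0.3,-0.07,-0.04,0,0,-0.08],[0.6,-0.14,-0.06,0,0,-0.16],[0.9,-0.2,-0.06,0,0,-0.24],[0.95,-0.2,-0.06,0,0,-0.32],[0.95,-0.2,-0.06,0,0,-0.4],[0.95,-0.2,-0.06,0,0,-0.5]],
  ],
  jaw=-1,
)

```text
time_s: 0.65
eef_pos: [349.5, -378.2, 240.1]
ee_rot: [-0.0, 0.819, 0.574, 0.0]
force: [0.9, 0.4, -0.2]
grip_width: 0.997
```

```bash
python3 -c "
from h import *
go(440,-300,250,-0.32)"
```

```text
t 0.65 pos [ 349.5 -378.2  240.1] move [ 0.6966  0.3883 -0.0657] [-0.0002 -0.0002 -0.0186] rows>= 2.9 F [ 0.9  0.4 -0.2] w 0.997
```

Call:
jog_arm(
  rows=[
    [[0.23,0.13,-0.03,0,0,-0.02],[0.46,0.26,-0.06,0,0,-0.02],[0.7,0.39,-0.07,0,0,-0.02],[0.7,0.39,-0.07,0,0,-0.02],[0.7,0.39,-0.07,0,0,-0.02],[0.7,0.39,-0.07,0,0,-0.02]],
  ],
)

```text
time_s: 1.15
eef_pos: [439.8, -301.6, 250.5]
ee_rot: [-0.0, 0.813, 0.583, -0.0]
force: [0.1, -0.4, -0.5]
grip_width: 0.998
```

```bash
python3 - <<'E'
from h import *
import pickle
go(440,-300,250,-0.32)
s=ctrl.sense(); im=capture('wrist'); cv2.imwrite('pics/w1.png',im[:,:,::-1]); pickle.dump((s,im),open('w1.pkl','wb'))
E
```

```text
t 1.15 pos [ 439.8 -301.6  250.5] move [ 0.0106 -0.0019  0.0031] [-0.0005 -0.     -0.004 ] rows>= 0.1 F [ 0.1 -0.4 -0.5] w 0.998
```

View pics/w1.png

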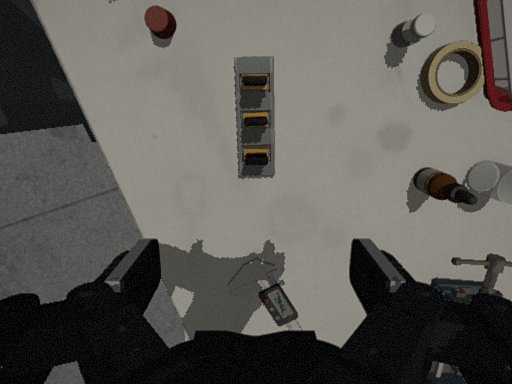

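```bash
python3 - <<'E'
from h import *
im=cv2.imread('pics/w1.png')
cv2.imwrite('pics/w1c.png',cv2.resize(im[45:190,200:310],None,fx=4,fy=4,interpolation=cv2.INTER_CUBIC))
E
```

```text
(no output)
```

View pics/w1c.png

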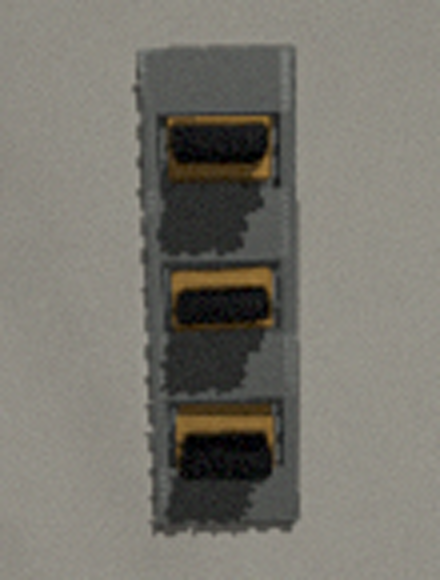

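```bash
python3 - <<'E'
from h import *
import pickle
from scipy.optimize import least_squares
s,im=pickle.load(open('w1.pkl','rb'))
px=lambda x,y:(200+x/4,45+y/4)
# rack frame: image up = tool +x; rack y along tool x; rack x along tool y
P=[];U=[]
def add(p,x,y): P.append(p);U.append(px(x,y))
# image right = ? use sign of tool y
for p,u in [((-22,68,14),(138,48)),((22,68,14),(296,45)),((22,-68,14),(298,528)),((-22,-68,14),(154,532)),
 ((-14,48,34),(168,117)),((14,48,34),(272,117)),((-14,32,34),(168,182)),((14,32,34),(272,180)),
 ((-14,8,34),(172,268)),((14,8,34),(274,268)),((-14,-8,34),(172,328)),((14,-8,34),(274,326)),
 ((-14,-32,34),(177,405)),((14,-32,34),(273,405))]: add(p,*u)
P=np.array(P,float);U=np.array(U)
def W(q):
    c,sn=np.cos(q[2]),np.sin(q[2]); X=P.copy()
    X[:,0]=q[0]+c*P[:,0]-sn*P[:,1]; X[:,1]=q[1]+sn*P[:,0]+c*P[:,1]; return X
f=lambda q:(proj('wrist',W(q),s)-U).ravel()
r=least_squares(f,[452,-258,-0.32],loss='soft_l1')
print(r.x.round(3),f(r.x).reshape(-1,2).round(1).tolist())
for k in(40,0,-40):
    c,sn=np.cos(r.x[2]),np.sin(r.x[2]); print(k,(r.x[0]-sn*k).round(1),(r.x[1]+c*k).round(1))
for n,u,z in(('vialcap',(424,22),53),('bung',(160,15),26)): print(n,back('wrist',*u,z,s).round(0))
go(500,90,270,0.0)
E
```

```text
[ 4.56180e+02 -2.55748e+02 -3.08000e-01] [[0.2, -0.2], [0.3, -0.2], [0.1, -1.5], [0.2, -1.9], [-0.3, -0.0], [-0.1, -0.6], [0.2, -0.6], [0.1, -0.6], [-0.2, 0.7], [-0.3, 0.2], [0.2, 0.5], [-0.2, 0.5], [-0.4, 2.7], [0.2, 2.3]]
40 468.3 -217.6
0 456.2 -255.7
-40 444.1 -293.9
vialcap [ 641. -219.   53.]
bung [ 396. -123.   26.]
t 1.2 pos [ 439.4 -302.1  250.5] move [ 2.6048 -0.4585 -0.1296] [-4.000e-04 -1.000e-04 -2.085e-01] rows>= 9.5 F [-0.7  0.2 -0.4] w 1.001
```

Call:
jog_arm(
  rows=[
    [[0.25,-0.05,-0.05,0,0,-0.05],[0.5,-0.1,-0.1,0,0,-0.1],[0.75,-0.15,-0.14,0,0,-0.15],[1,-0.2,-0.2,0,0,-0.2],[1,-0.2,-0.2,0,0,-0.2],[1,-0.2,-0.2,0,0,-0.2]],
  ],
)

```text
time_s: 1.7
eef_pos: [459.6, -149.5, 281.3]
ee_rot: [0.001, 0.711, 0.703, 0.0]
force: [-0.1, -0.5, 0.5]
grip_width: 0.999
```

```bash
python3 -c "
from h import *
go(525,60,280,0.05)"
```

```text
t 1.7 pos [ 459.6 -149.5  281.3] move [1.402  0.4197 0.0082] [ 0.0006  0.0005 -0.0393] rows>= 5.3 F [-0.1 -0.5  0.5] w 0.999
```

Call:
jog_arm(
  rows=[
    [[0.25,0.1,0,0,0,-0.02],[0.5,0.2,0,0,0,-0.04],[0.75,0.3,0,0,0,-0.04],[1,0.42,0,0,0,-0.04]],
  ],
  jaw=1,
)

```text
time_s: 2.03
eef_pos: [524.9, -1.1, 280.4]
ee_rot: [-0.0, 0.691, 0.723, -0.0]
force: [-0.2, -1.6, -0.4]
grip_width: 0.452
```

Call:
jog_arm(
  rows=[
    [[0.2,0,0,0,0,0],[0.4,0,0,0,0,0],[0.4,0,0,0,0,0],[0.4,0,0,0,0,0],[0.4,0,0,0,0,0]],
  ],
)

```text
time_s: 2.45
eef_pos: [521.9, 57.5, 280.4]
ee_rot: [-0.0, 0.69, 0.724, -0.0]
force: [0.8, -0.4, -0.1]
grip_width: -0.004
```

```bash
python3 - <<'E'
from h import *
import pickle
go(525,60,280,0.05)
s=ctrl.sense(); im=capture('wrist'); cv2.imwrite('pics/w2.png',im[:,:,::-1]); pickle.dump((s,im),open('w2.pkl','wb'))
E
```

```text
t 2.45 pos [521.9  57.5 280.4] move [0.0154 0.0217 0.0025] [-0.0004  0.0002 -0.0013] rows>= 0.1 F [ 0.8 -0.4 -0.1] w -0.004
```

View pics/w2.png

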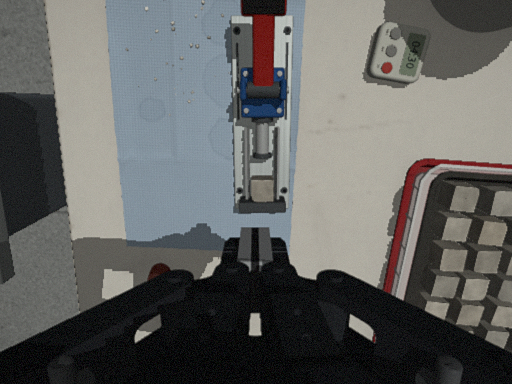

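```bash
python3 - <<'E'
from h import *
im=cv2.imread('pics/w2.png')
cv2.imwrite('pics/w2c.png',cv2.resize(im[0:110,215:310],None,fx=5,fy=5,interpolation=cv2.INTER_CUBIC))
cv2.imwrite('pics/w2d.png',cv2.resize(im[105:220,215:310],None,fx=5,fy=5,interpolation=cv2.INTER_CUBIC))
E
```

```text
(no output)
```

View pics/w2c.png

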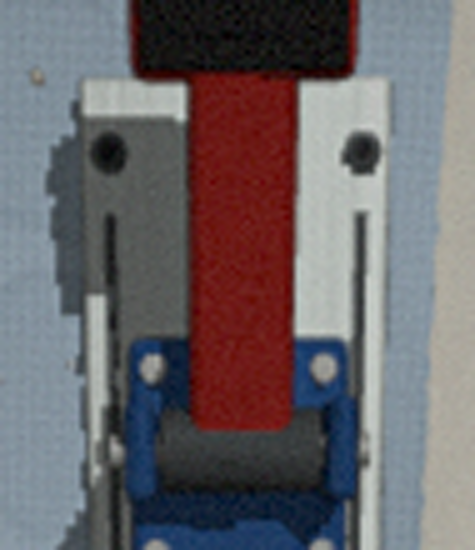

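View pics/w2d.png

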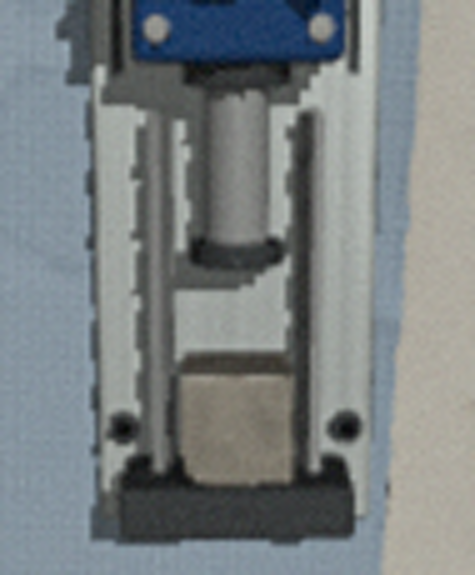

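```bash
python3 - <<'E'
from h import *
import pickle
from scipy.optimize import least_squares
s,im=pickle.load(open('w2.pkl','rb'))
A=lambda x,y:(215+x/5,y/5)
B=lambda x,y:(215+x/5,105+y/5)
C=[((-37,140,10),A(82,79)),((37,140,10),A(388,80)),
((-14,-57.5,38),B(183,375)),((14,-57.5,38),B(293,375)),((-14,-85.5,38),B(184,484)),((14,-85.5,38),B(293,484)),
((-17.5,6,26),B(157,110)),((17.5,6,26),B(313,110))]
P=np.array([c[0] for c in C],float);U=np.array([c[1] for c in C])
def W(q,P=P):
    c,sn=np.cos(q[2]),np.sin(q[2]); X=np.array(P,float)
    X[:,0]=q[0]+c*P[:,0]-sn*P[:,1]; X[:,1]=q[1]+sn*P[:,0]+c*P[:,1]; return X
f=lambda q:(proj('wrist',W(q),s)-U).ravel()
r=least_squares(f,[525,80,0.05],loss='soft_l1')
q=r.x
print(q.round(3),f(q).reshape(-1,2).round(1).tolist())
c,sn=np.cos(q[2]),np.sin(q[2])
def inj(p): d=p[:2]-q[:2]; return (c*d[0]+sn*d[1]).round(1),(-sn*d[0]+c*d[1]).round(1)
for n,u,z in [('ramface top',B(237,268),38),('ramface top edge near',B(237,240),38),('house front',B(237,60),46),('pad near edge z80',A(245,75),80),('pad z60',A(245,75),60),('padL',A(132,70),75),('padR',A(357,70),75),('hinge',A(243,415),75)]:
    p=back('wrist',*u,z,s); print(n,p.round(1),inj(p))
E
```

```text
[5.29739e+02 8.87500e+01 5.50000e-02] [[-1.1, -4.9], [1.0, -5.6], [-0.2, 0.5], [0.2, 0.4], [-0.2, 0.1], [0.0, -0.0], [1.8, 1.2], [-1.1, 1.0]]
ramface top [531.1  58.9  38. ] (np.float64(-0.2), np.float64(-29.9))
ramface top edge near [530.8  65.8  38. ] (np.float64(-0.2), np.float64(-23.0))
house front [528.3 108.9  46. ] (np.float64(-0.4), np.float64(20.2))
pad near edge z80 [523.8 207.3  80. ] (np.float64(0.5), np.float64(118.7))
pad z60 [524.  212.1  60. ] (np.float64(1.1), np.float64(123.4))
padL [501.5 208.3  75. ] (np.float64(-21.7), np.float64(120.9))
padR [545.9 210.4  75. ] (np.float64(22.8), np.float64(120.6))
hinge [526.9 144.7  75. ] (np.float64(0.3), np.float64(56.0))
```

```bash
python3 -c "
from h import *
go(522,226,130,0.055)"
```

```text
t 2.5 pos [521.9  57.4 280.5] move [1.1228 0.055  1.0027] [-0.0004  0.0002 -0.0047] rows>= 5.4 F [ 0.8 -0.3 -0.6] w -0.002
```

Call:
jog_arm(
  rows=[
    [[0.25,0.01,0.1,0,0,0],[0.5,0.03,0.2,0,0,0],[0.75,0.04,0.35,0,0,0],[1,0.05,0.5,0,0,0],[1,0.05,0.5,0,0,0]],
  ],
)

```text
time_s: 2.92
eef_pos: [520.0, 212.1, 201.7]
ee_rot: [-0.002, 0.689, 0.725, -0.002]
force: [-0.6, 0.5, -0.8]
grip_width: -0.0
```

Call:
jog_arm(
  rows=[
    [[0.06,0,0.2,0,0,0],[0.12,0,0.4,0,0,0],[0.12,0,0.5,0,0,0],[0.12,0,0.5,0,0,0],[0.12,0,0.5,0,0,0]],
  ],
)

```text
time_s: 3.33
eef_pos: [521.3, 226.1, 131.0]
ee_rot: [-0.0, 0.69, 0.724, -0.0]
force: [0.6, -1.1, 1.3]
grip_width: 0.003
```

```bash
python3 - <<'E'
from h import *
import pickle
go(522,226,90,0.055)
s=ctrl.sense(); 
for n in('wrist','scene'):
    im=capture(n); cv2.imwrite(f'pics/{n}3.png',im[:,:,::-1] if n=='wrist' else cv2.resize(im[200:330,130:270,::-1],None,fx=5,fy=4.5)[:600])
E
```

```text
t 3.33 pos [521.3 226.1 131. ] move [-0.0009  0.005   0.2734] [-0.0003  0.0002 -0.0041] rows>= 1.0 F [ 0.6 -1.1  1.3] w 0.003
```

View pics/wrist3.png

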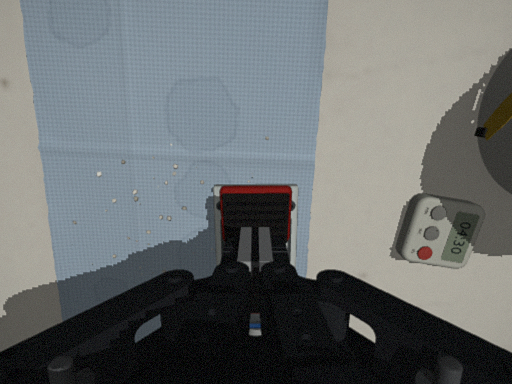

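View pics/scene3.png

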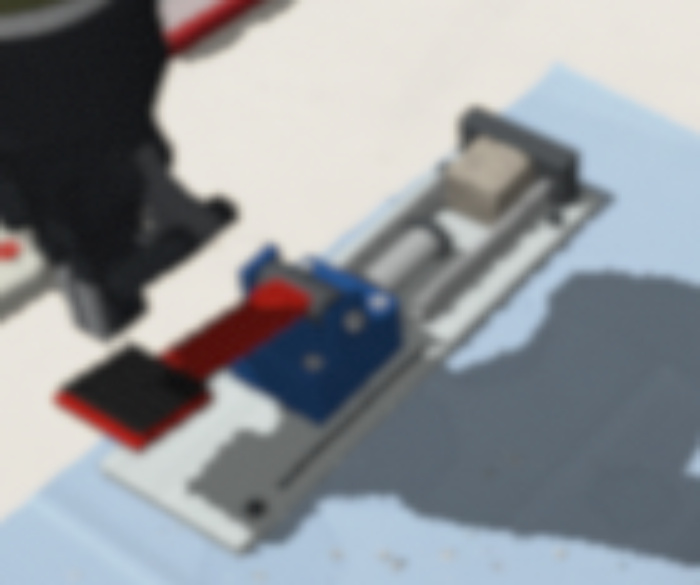

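Call:
jog_arm(
  rows=[
    [[0,0,0.12,0,0,0],[0,0,0.24,0,0,0],[0.01,0,0.3,0,0,0],[0.01,0,0.3,0,0,0]],
  ],
)

```text
time_s: 3.77
eef_pos: [520.6, 228.6, 85.4]
ee_rot: [-0.0, 0.689, 0.725, -0.0]
force: [1.1, -0.6, 1.4]
grip_width: 0.002
```

Call:
jog_arm(
  rows=[
    [[0,0,0.05,0,0,0],[0,0,0.1,0,0,0],[0,0,0.13,0,0,0],[0,0,0.13,0,0,0]],
  ],
)

```text
time_s: 4.1
eef_pos: [520.7, 229.1, 65.9]
ee_rot: [0.0, 0.689, 0.725, 0.0]
force: [1.0, 1.3, 1.5]
grip_width: -0.003
```

Call:
jog_arm(
  rows=[
    [[0,0,0.03,0,0,0],[0,0,0.06,0,0,0],[0,0,0.06,0,0,0]],
  ],
)

```text
time_s: 4.35
eef_pos: [520.7, 228.9, 56.7]
ee_rot: [0.0, 0.689, 0.725, 0.0]
force: [1.2, 0.7, 3.6]
grip_width: 0.006
```

Call:
jog_arm(
  rows=[
    [[0,0,0.03,0,0,0],[0,0,0.06,0,0,0],[0,0,0.06,0,0,0]],
  ],
)

```text
time_s: 4.6
eef_pos: [521.3, 228.7, 51.0]
ee_rot: [0.001, 0.689, 0.725, 0.0]
force: [-10.0, -4.0, 33.5]
grip_width: -0.001
```

Call:
jog_arm(
  rows=[
    [[0,0,0.03,0,0,0],[0,0,0.06,0,0,0],[0,0,0.06,0,0,0]],
  ],
)

```text
time_s: 4.85
eef_pos: [522.0, 228.5, 47.4]
ee_rot: [0.002, 0.689, 0.725, 0.001]
force: [-29.5, -12.9, 82.8]
grip_width: 0.004
```

```bash
python3 - <<'E'
from h import *
go(522,226,90,0.055)
im=capture('scene'); cv2.imwrite(f'pics/scene4.png',cv2.resize(im[200:330,130:270,::-1],None,fx=5,fy=4.5)[:600])
E
```

```text
t 4.85 pos [522.  228.5  47.4] move [-0.0171  0.0006 -0.2838] [ 0.0026  0.0012 -0.0022] rows>= 1.0 F [-29.5 -12.9  82.8] w 0.004
```

View pics/scene4.png

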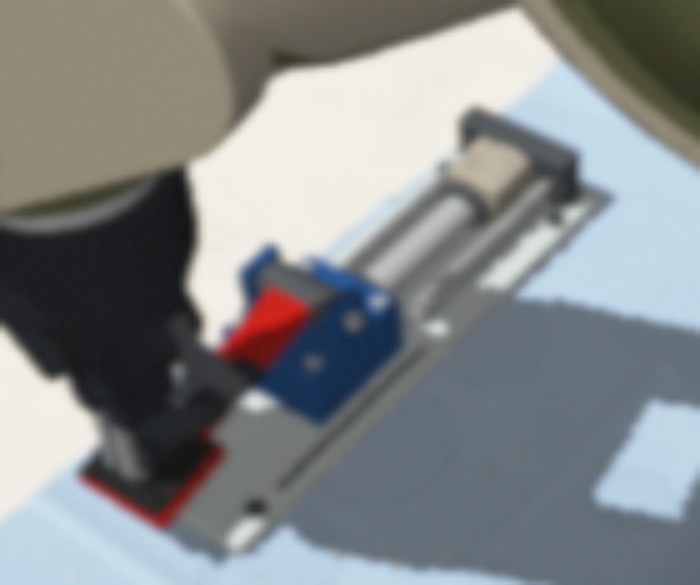

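Call:
jog_arm(
  rows=[
    [[0,0,-0.1,0,0,0],[0,0,-0.3,0,0,0],[0,0,-0.55,0,0,0],[0,0,-0.85,0,0,0],[-0.1,0,-0.95,0,0,0],[-0.35,0,-0.95,0,0,0],[-0.6,0,-0.95,0,0,0],[-0.85,0,-0.95,0,0,0]],
  ],
  jaw=-1,
)

```text
time_s: 5.57
eef_pos: [526.5, 100.4, 181.5]
ee_rot: [-0.0, 0.689, 0.725, -0.0]
force: [1.5, -0.8, -0.4]
grip_width: 0.998
```

```bash
python3 - <<'E'
from h import *
go(468.3,-217.6,150,-0.308)
im=capture('scene'); cv2.imwrite(f'pics/scene5.png',cv2.resize(im[200:330,130:270,::-1],None,fx=5,fy=4.5)[:600])
E
```

```text
t 5.57 pos [526.5 100.4 181.5] move [-2.097  -0.4962  0.2107] [-4.000e-04  2.000e-04  2.289e-01] rows>= 7.8 F [ 1.5 -0.8 -0.4] w 0.998
```

View pics/scene5.png

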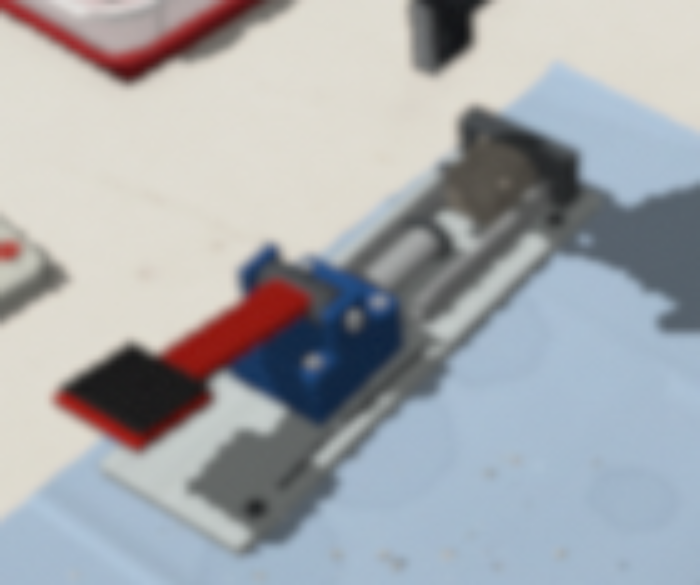

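Call:
jog_arm(
  rows=[
    [[-0.25,-0.06,0,0,0,0.03],[-0.5,-0.12,0,0,0,0.06],[-0.75,-0.18,0,0,0,0.09],[-1,-0.25,0,0,0,0.11],[-1,-0.25,0,0,0,0.11]],
  ],
)

```text
time_s: 6.03
eef_pos: [495.8, -55.2, 181.2]
ee_rot: [-0.0, 0.751, 0.66, -0.001]
force: [-0.2, 0.4, -0.9]
grip_width: 0.999
```

```bash
python3 - <<'E'
from h import *
go(454.7,-260.5,160,-0.308)
E
```

```text
t 6.03 pos [495.8 -55.2 181.2] move [-1.3923 -0.0947  0.1432] [-0.0009  0.0009  0.1136] rows>= 5.0 F [-0.2  0.4 -0.9] w 0.999
```

Call:
jog_arm(
  rows=[
    [[-0.25,-0.02,0,0,0,0.03],[-0.5,-0.04,0.05,0,0,0.06],[-0.75,-0.06,0.1,0,0,0.09],[-1,-0.09,0.14,0,0,0.115],[-1,-0.09,0.14,0,0,0.115]],
  ],
)

```text
time_s: 6.45
eef_pos: [463.5, -201.9, 159.1]
ee_rot: [-0.001, 0.808, 0.589, -0.001]
force: [1.1, 0.7, -0.1]
grip_width: 1.0
```

Call:
jog_arm(
  rows=[
    [[-0.2,-0.01,0,0,0,0],[-0.39,-0.01,0,0,0,0],[-0.39,-0.01,0,0,0,0],[-0.39,-0.01,0,0,0,0],[-0.39,-0.01,0,0,0,0]],
  ],
)

```text
time_s: 6.87
eef_pos: [446.5, -251.8, 160.4]
ee_rot: [-0.001, 0.806, 0.592, 0.0]
force: [1.1, -0.1, 0.2]
grip_width: 0.999
```

```bash
python3 - <<'E'
from h import *
import pickle
go(468.3,-217.6,100,-0.308)
s=ctrl.sense(); im=capture('wrist'); pickle.dump((s,im),open('w6.pkl','wb'))
r=-.308
def rk(x,y,z): return (456.18+np.cos(r)*x-np.sin(r)*y,-255.75+np.sin(r)*x+np.cos(r)*y,z)
im=im[:,:,::-1].copy()
k=2; im=cv2.resize(im[0:280,120:400],None,fx=k,fy=k)
for p in [(sx*12,y+sy*4,68) for y in(40,0,-40) for sx in(-1,1) for sy in(-1,1)]+[(sx*22,sy*68,14) for sx in(-1,1) for sy in(-1,1)]:
    u=proj('wrist',rk(*p),s)[0]; cv2.circle(im,(int(k*(u[0]-120)),int(k*u[1])),2,(0,255,0),-1)
cv2.imwrite('pics/w6.png',im)
E
```

```text
t 6.87 pos [ 446.5 -251.8  160.4] move [0.2605 0.0709 0.4028] [-0.0006 -0.0005  0.0034] rows>= 1.7 F [ 1.1 -0.1  0.2] w 0.999
```

View pics/w6.png

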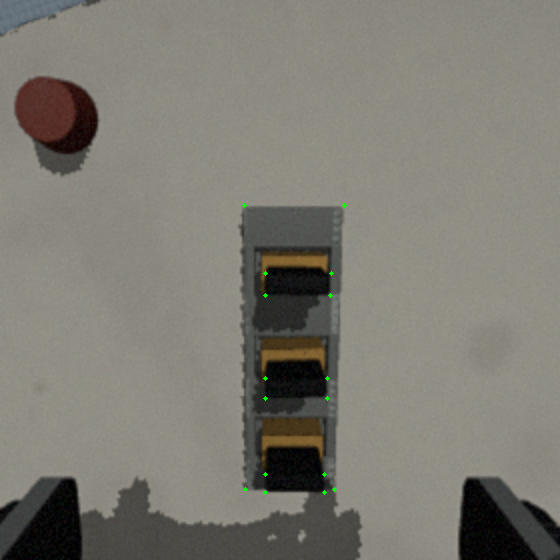

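Call:
jog_arm(
  rows=[
    [[0.13,0.04,0.2,0,0,0],[0.26,0.07,0.4,0,0,0.003],[0.26,0.07,0.6,0,0,0.003],[0.26,0.07,0.6,0,0,0.003],[0.26,0.07,0.6,0,0,0.003]],
  ],
)

```text
time_s: 7.33
eef_pos: [468.1, -217.5, 70.6]
ee_rot: [-0.001, 0.807, 0.591, -0.0]
force: [-0.1, -1.2, 1.0]
grip_width: 0.996
```

```bash
python3 - <<'E'
from h import *
go(468.3,-217.6,40,-0.308)
E
```

```text
t 7.33 pos [ 468.1 -217.5   70.6] move [-1.000e-04  2.200e-03  2.039e-01] [-0.0014 -0.0005  0.0011] rows>= 0.7 F [-0.1 -1.2  1. ] w 0.996
```

Call:
jog_arm(
  rows=[
    [[0,0,0.1,0,0,0],[0,0,0.2,0,0,0],[0,0,0.2,0,0,0]],
  ],
)

```text
time_s: 7.58
eef_pos: [468.0, -218.5, 40.9]
ee_rot: [-0.0, 0.807, 0.59, -0.0]
force: [-0.5, -0.0, -0.4]
grip_width: 0.999
```

Call:
jog_arm(
  rows=[
    [[0,0,0,0,0,0],[0,0,0,0,0,0],[0,0,0,0,0,0],[0,0,0,0,0,0],[0,0,0,0,0,0],[0,0,0,0,0,0]],
  ],
  jaw=1,
  grip_force=25,
)

```text
time_s: 8.08
eef_pos: [468.4, -218.7, 41.4]
ee_rot: [0.0, 0.807, 0.59, 0.0]
force: [-1.3, 0.4, 5.0]
grip_width: 0.275
```

```bash
python3 - <<'E'
from h import *
go(468.3,-217.6,140,-0.308)
im=capture('wrist'); cv2.imwrite('pics/w7.png',im[:,:,::-1])
E
```

```text
t 8.08 pos [ 468.4 -218.7   41.4] move [ 0.0068 -0.0025 -0.6573] [0.0006 0.0002 0.0002] rows>= 2.4 F [-1.3  0.4  5. ] w 0.275
```

View pics/w7.png

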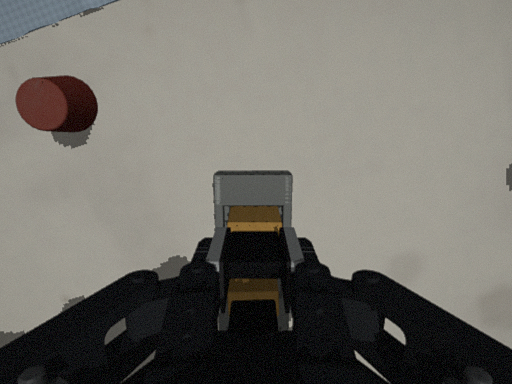

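Call:
jog_arm(
  rows=[
    [[0,0,-0.1,0,0,0],[0,0,-0.25,0,0,0],[0,0,-0.45,0,0,0],[0,0,-0.66,0,0,0],[0,0,-0.66,0,0,0]],
  ],
)

```text
time_s: 8.55
eef_pos: [470.1, -220.0, 145.2]
ee_rot: [0.004, 0.807, 0.59, 0.001]
force: [0.5, 0.4, 0.9]
grip_width: 0.272
```

```bash
python3 - <<'E'
from h import *
q=[529.74,88.75,.055]
def jg(x,y): return q[0]+np.cos(q[2])*x-np.sin(q[2])*y, q[1]+np.sin(q[2])*x+np.cos(q[2])*y
print(jg(0,-43.7))
go(*jg(0,-43.7),140,.055)
E
```

```text
(np.float64(532.1422884186828), np.float64(45.11607958991694))
t 8.55 pos [ 470.1 -220.   145.2] move [ 1.8095 -0.1411  0.0277] [ 0.0051  0.003  -0.2308] rows>= 6.5 F [0.5 0.4 0.9] w 0.272
```

Call:
jog_arm(
  rows=[
    [[0.2,-0.02,0,0,0,-0.03],[0.4,-0.04,0,0,0,-0.06],[0.6,-0.06,0,0,0,-0.09],[0.8,-0.08,0,0,0,-0.12],[0.9,-0.09,0,0,0,-0.15],[0.9,-0.09,0,0,0,-0.15]],
  ],
)

```text
time_s: 9.05
eef_pos: [496.2, -83.1, 139.4]
ee_rot: [-0.001, 0.73, 0.683, 0.0]
force: [-0.2, 0.1, -0.0]
grip_width: 0.272
```

```bash
python3 - <<'E'
from h import *
go(532.1,45.1,140,.055)
E
```

```text
t 9.05 pos [496.2 -83.1 139.4] move [ 0.8689  0.1814 -0.0035] [-0.0004 -0.0005 -0.0776] rows>= 3.2 F [-0.2  0.1 -0. ] w 0.272
```

Call:
jog_arm(
  rows=[
    [[0.2,0.04,0,0,0,-0.03],[0.4,0.09,0,0,0,-0.06],[0.6,0.14,0,0,0,-0.078],[0.8,0.17,0,0,0,-0.078],[0.87,0.18,0,0,0,-0.078],[0.87,0.18,0,0,0,-0.078],[0.87,0.18,0,0,0,-0.078]],
  ],
)

```text
time_s: 9.63
eef_pos: [532.4, 41.6, 139.5]
ee_rot: [-0.0, 0.689, 0.725, -0.0]
force: [0.5, -0.7, 0.2]
grip_width: 0.27
```

```bash
python3 - <<'E'
from h import *
import pickle
go(532.1,45.1,140,.055)
s=ctrl.sense(); im=capture('wrist'); cv2.imwrite('pics/w8.png',im[:,:,::-1]); pickle.dump((s,im),open('w8.pkl','wb'))
cv2.imwrite('pics/w8c.png',cv2.resize(im[60:260,190:330,::-1],None,fx=4,fy=3))
im=capture('scene'); cv2.imwrite(f'pics/scene8.png',cv2.resize(im[200:330,130:270,::-1],None,fx=5,fy=4.5)[:600])
E
```

```text
t 9.63 pos [532.4  41.6 139.5] move [ 0.0232 -0.0007 -0.0037] [-0.0004  0.0002 -0.0031] rows>= 0.1 F [ 0.5 -0.7  0.2] w 0.27
```

View pics/w8.png

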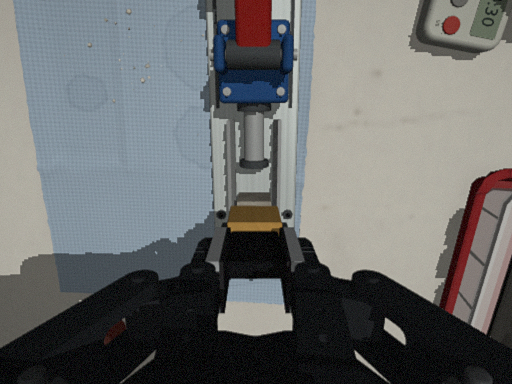

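View pics/scene8.png

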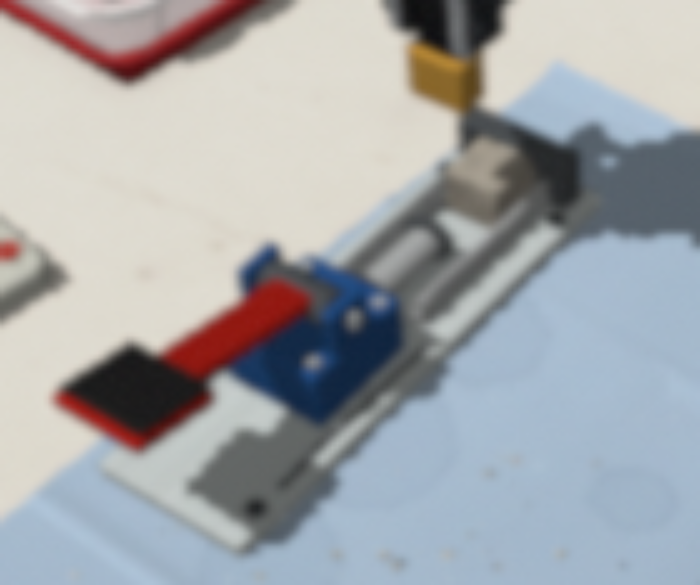

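```bash
python3 - <<'E'
from h import *
import pickle
s,im=pickle.load(open('w8.pkl','rb'))
q=[529.74,88.75,.055]
def jg(x,y,z): return np.array([q[0]+np.cos(q[2])*x-np.sin(q[2])*y, q[1]+np.sin(q[2])*x+np.cos(q[2])*y,z])
im=cv2.resize(im[90:250,195:315,::-1],None,fx=5,fy=5,interpolation=cv2.INTER_CUBIC)
def L(pts,col):
    u=proj('wrist',np.array([jg(*p) for p in pts]),s); u=((u-[195,90])*5).astype(int)
    cv2.polylines(im,[u.reshape(-1,1,2)],False,col,1)
for sx in(-1,1):
    L([(sx*16,6,26),(sx*16,-50,26)],(0,255,0)); L([(sx*16,6,10),(sx*16,-50,10)],(0,255,255)); L([(sx*37,60,10),(sx*37,-90,10)],(0,0,255))
L([(-14,-57.5,38),(14,-57.5,38)],(255,0,255))
a=np.linspace(0,np.pi,20)
L([(12*np.cos(t),-30,26+12*np.sin(t)) for t in a],(255,255,0))
cv2.imwrite('pics/w8o.png',im[:800])
E
python3 -c "
import cv2;im=cv2.imread('pics/w8o.png');cv2.imwrite('pics/w8p.png',im[:600])"
```

```text
(no output)
```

View pics/w8p.png

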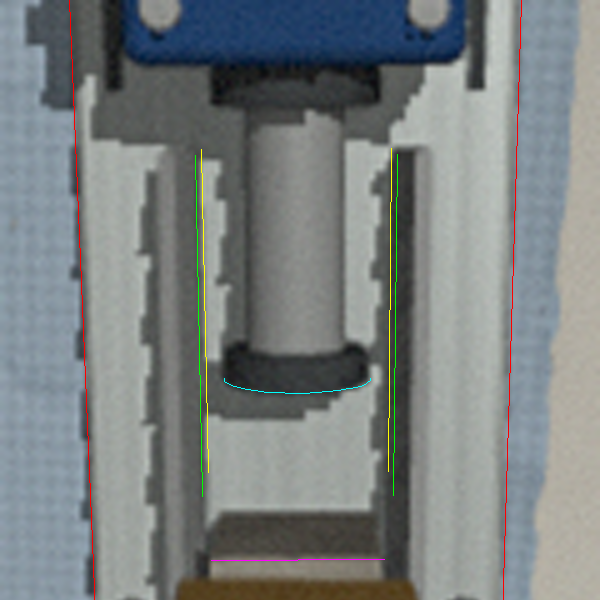

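Call:
jog_arm(
  rows=[
    [[0.02,-0.001,0.1,0,0,-0.003],[0.02,-0.001,0.2,0,0,-0.003],[0.02,-0.001,0.3,0,0,-0.003],[0.02,-0.001,0.4,0,0,-0.003],[0.02,-0.001,0.4,0,0,-0.003],[0.02,-0.001,0.4,0,0,-0.003]],
  ],
)

```text
time_s: 10.23
eef_pos: [532.0, 44.4, 79.7]
ee_rot: [-0.0, 0.688, 0.726, -0.0]
force: [0.3, 0.2, -0.7]
grip_width: 0.273
```

```bash
python3 - <<'E'
from h import *
go(532.2,44.3,46,.055)
im=capture('wrist'); cv2.imwrite('pics/w9.png',cv2.resize(im[90:270,175:335,::-1],None,fx=4,fy=3.3))
E
```

```text
t 10.23 pos [532.   44.4  79.7] move [-0.0005  0.0017  0.2247] [-0.0007 -0.0001 -0.0009] rows>= 0.8 F [ 0.3  0.2 -0.7] w 0.273
```

View pics/w9.png

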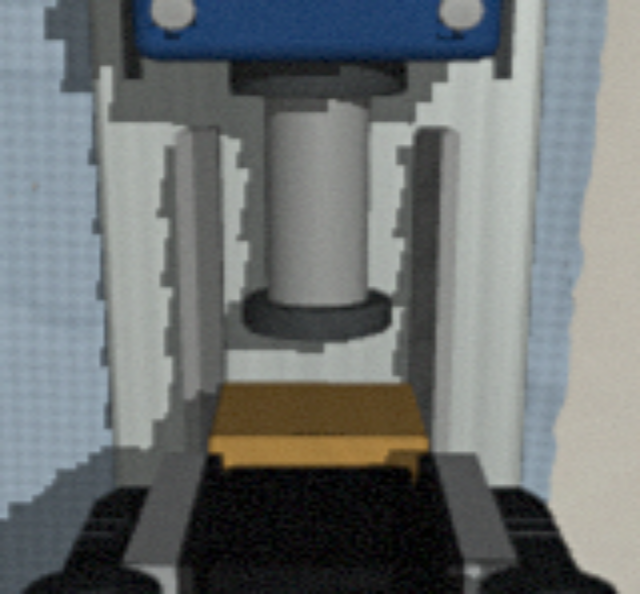

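Call:
jog_arm(
  rows=[
    [[0,0.001,0.05,0,0,0],[0,0.001,0.1,0,0,0],[0,0.001,0.13,0,0,0],[0,0.001,0.15,0,0,0],[0,0.001,0.15,0,0,0]],
  ],
)

```text
time_s: 10.7
eef_pos: [532.0, 45.5, 56.6]
ee_rot: [-0.001, 0.687, 0.726, -0.0]
force: [-0.1, 0.0, -0.5]
grip_width: 0.273
```

Call:
jog_arm(
  rows=[
    [[0,0,0.03,0,0,0],[0,0,0.06,0,0,0],[0,0,0.065,0,0,0],[0,0,0.065,0,0,0]],
  ],
)

```text
time_s: 11.03
eef_pos: [532.2, 45.4, 47.2]
ee_rot: [-0.0, 0.687, 0.726, -0.0]
force: [0.4, -1.0, -0.7]
grip_width: 0.271
```

```bash
python3 - <<'E'
from h import *
go(532.2,44.3,46,.055)
im=capture('wrist'); cv2.imwrite('pics/w10.png',cv2.resize(im[90:270,175:335,::-1],None,fx=4,fy=3.3))
im=capture('scene'); cv2.imwrite(f'pics/scene10.png',cv2.resize(im[200:330,130:270,::-1],None,fx=5,fy=4.5)[:600])
E
```

```text
t 11.03 pos [532.2  45.4  47.2] move [-0.0076 -0.0004  0.0079] [-0.0004 -0.0001  0.0001] rows>= 0.0 F [ 0.4 -1.  -0.7] w 0.271
```

View pics/w10.png

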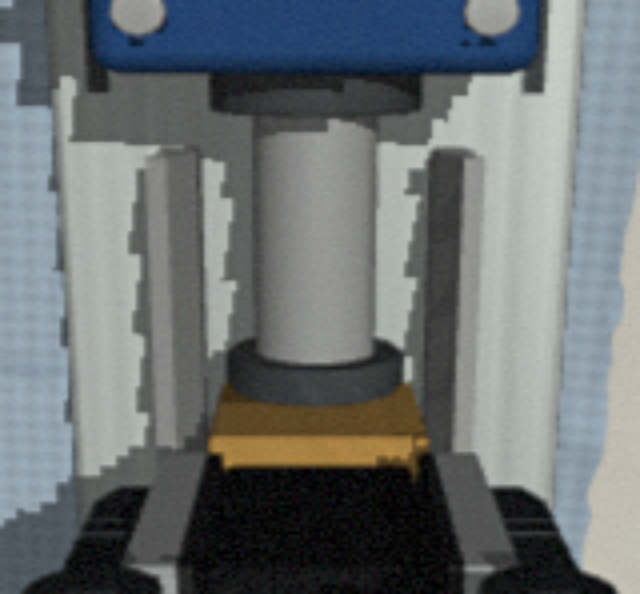

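View pics/scene10.png

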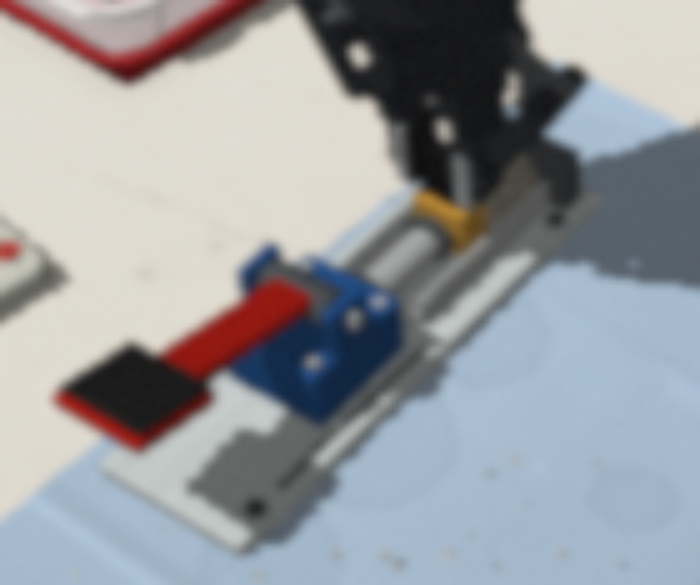

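Call:
jog_arm(
  rows=[
    [[0,0,0.008,0,0,0],[0,0,0.013,0,0,0],[0,0,0.013,0,0,0]],
  ],
)

```text
time_s: 11.38
eef_pos: [532.4, 45.4, 45.6]
ee_rot: [0.0, 0.687, 0.726, 0.0]
force: [-0.2, 0.4, -1.1]
grip_width: 0.271
```

Call:
jog_arm(
  rows=[
    [[0,0,0.006,0,0,0],[0,0,0.009,0,0,0],[0,0,0.009,0,0,0]],
  ],
)

```text
time_s: 11.63
eef_pos: [532.5, 45.4, 45.4]
ee_rot: [0.0, 0.687, 0.726, 0.0]
force: [-4.7, -0.6, 10.4]
grip_width: 0.275
```

Call:
jog_arm(
  rows=[
    [[0,0,-0.008,0,0,0],[0,0,-0.008,0,0,0],[0,0,-0.008,0,0,0],[0,0,-0.008,0,0,0],[0,0,-0.008,0,0,0]],
  ],
  jaw=-1,
)

```text
time_s: 12.05
eef_pos: [532.3, 45.4, 45.3]
ee_rot: [-0.0, 0.687, 0.726, -0.0]
force: [0.4, -0.7, 1.0]
grip_width: 0.957
```

Call:
jog_arm(
  rows=[
    [[0,0,-0.15,0,0,0],[0,0,-0.35,0,0,0],[0,0,-0.6,0,0,0],[0,0,-0.7,0,0,0],[0,0,-0.7,0,0,0]],
  ],
)

```text
time_s: 12.47
eef_pos: [534.0, 45.3, 154.2]
ee_rot: [0.003, 0.687, 0.726, 0.002]
force: [-0.4, -0.9, -0.3]
grip_width: 0.998
```

```bash
python3 - <<'E'
from h import *
go(521,227,150,.055)
im=capture('wrist'); cv2.imwrite('pics/w11.png',im[:,:,::-1])
im=capture('scene'); cv2.imwrite(f'pics/scene11.png',cv2.resize(im[200:330,130:270,::-1],None,fx=5,fy=4.5)[:600])
E
```

```text
t 12.47 pos [534.   45.3 154.2] move [ 1.2145 -0.0201  0.0262] [0.0044 0.0008 0.0002] rows>= 4.4 F [-0.4 -0.9 -0.3] w 0.998
```

View pics/w11.png

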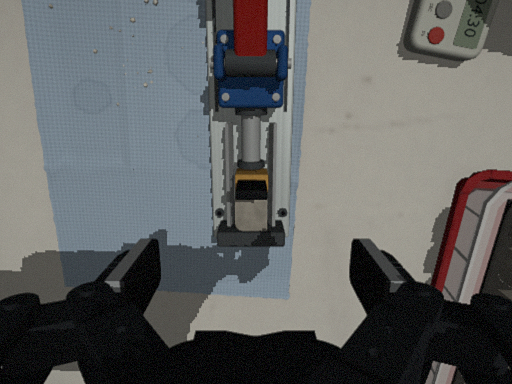

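View pics/scene11.png

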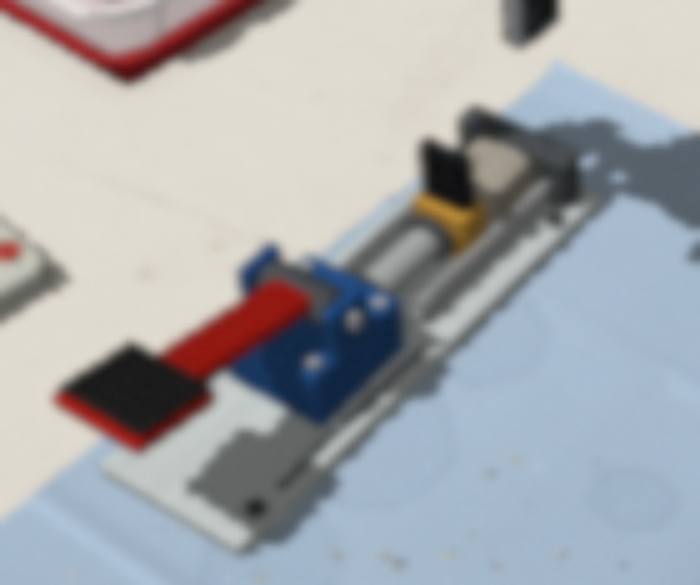

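The spacer is standing upright between the ram and the cube. Next I'll shut the fingers and press the pedal.

Call:
jog_arm(
  rows=[
    [[0.25,-0.01,0,0,0,0],[0.5,-0.015,0,0,0,0],[0.75,-0.015,0,0,0,0],[1,-0.02,0,0,0,0],[1,-0.02,0,0,0,0]],
  ],
  jaw=1,
)

```text
time_s: 12.98
eef_pos: [519.2, 200.1, 148.5]
ee_rot: [-0.002, 0.686, 0.728, -0.001]
force: [-0.2, 0.2, -0.5]
grip_width: 0.301
```

```bash
python3 - <<'E'
from h import *
go(521,227,100,.055)
E
```

```text
t 12.98 pos [519.2 200.1 148.5] move [0.1776 0.0237 0.3235] [-0.002  -0.0007  0.0032] rows>= 1.3 F [-0.2  0.2 -0.5] w 0.301
```

Call:
jog_arm(
  rows=[
    [[0.17,0.005,0,0,0,0],[0.17,0.005,0.1,0,0,0],[0.17,0.005,0.25,0,0,0],[0.17,0.005,0.36,0,0,0],[0.17,0.005,0.36,0,0,0],[0.17,0.005,0.36,0,0,0]],
  ],
)

```text
time_s: 13.48
eef_pos: [519.7, 220.1, 95.1]
ee_rot: [-0.001, 0.687, 0.726, -0.001]
force: [0.4, 0.1, 1.6]
grip_width: -0.004
```

Call:
jog_arm(
  rows=[
    [[0.05,0.01,-0.03,0,0,0],[0.05,0.01,0,0,0,0],[0.05,0.01,0.04,0,0,0],[0.05,0.01,0.07,0,0,0],[0.05,0.01,0.07,0,0,0]],
  ],
)

```text
time_s: 13.9
eef_pos: [521.2, 228.0, 85.1]
ee_rot: [-0.0, 0.687, 0.726, -0.0]
force: [1.3, 1.1, 1.3]
grip_width: -0.004
```

Call:
jog_arm(
  rows=[
    [[0,0,0.02,0,0,0],[0,0,0.03,0,0,0],[0,0,0.03,0,0,0]],
  ],
)

```text
time_s: 14.15
eef_pos: [521.5, 228.1, 81.3]
ee_rot: [-0.0, 0.687, 0.726, 0.0]
force: [0.7, -0.2, 2.6]
grip_width: 0.001
```

Call:
jog_arm(
  rows=[
    [[0,0,0.02,0,0,0],[0,0,0.04,0,0,0],[0,0,0.04,0,0,0]],
  ],
)

```text
time_s: 14.4
eef_pos: [521.5, 228.0, 74.9]
ee_rot: [-0.0, 0.687, 0.726, -0.0]
force: [0.1, 1.1, 2.1]
grip_width: -0.001
```

Call:
jog_arm(
  rows=[
    [[0,0,0.01,0,0,0],[0,0,0.02,0,0,0],[0,0,0.02,0,0,0]],
  ],
)

```text
time_s: 14.65
eef_pos: [521.6, 228.2, 72.8]
ee_rot: [0.0, 0.687, 0.726, 0.0]
force: [-1.7, 1.7, 6.5]
grip_width: 0.001
```

Call:
jog_arm(
  rows=[
    [[0,0,0.008,0,0,0],[0,0,0.014,0,0,0],[0,0,0.014,0,0,0],[0,0,0.014,0,0,0]],
  ],
)

```text
time_s: 14.98
eef_pos: [521.7, 228.3, 72.2]
ee_rot: [0.0, 0.687, 0.726, 0.0]
force: [-6.1, 0.1, 18.1]
grip_width: 0.004
```

```bash
python3 - <<'E'
from h import *
go(521,227,100,.055)
im=capture('scene'); cv2.imwrite(f'pics/scene12.png',cv2.resize(im[200:330,130:270,::-1],None,fx=5,fy=4.5)[:600])
E
```

```text
t 14.98 pos [521.7 228.3  72.2] move [-0.0084 -0.0051 -0.1856] [ 0.0007 -0.0001  0.0002] rows>= 0.7 F [-6.1  0.1 18.1] w 0.004
```

View pics/scene12.png

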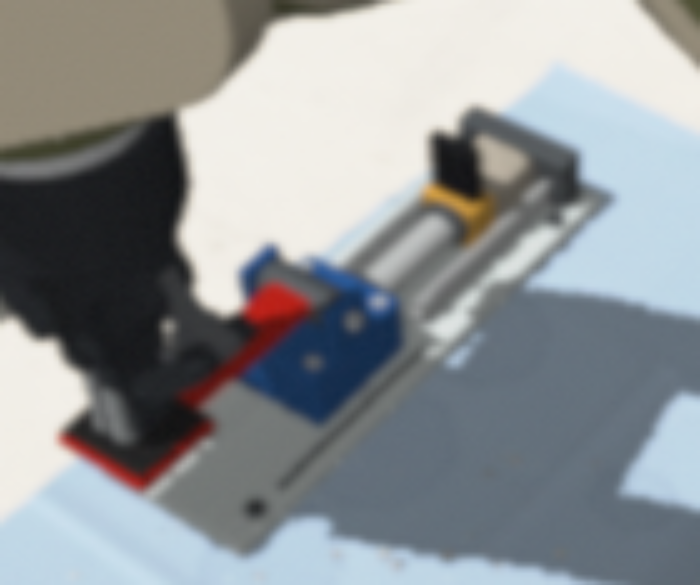

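The ram gripped the stack about 20 mm above the free stop position, at 18 N. I'll check that this holds steady and then hand in.

Call:
jog_arm(
  rows=[
    [[0,0,0,0,0,0],[0,0,0,0,0,0],[0,0,0,0,0,0],[0,0,0,0,0,0],[0,0,0,0,0,0],[0,0,0,0,0,0]],
  ],
)

```text
time_s: 15.53
eef_pos: [521.7, 228.3, 72.2]
ee_rot: [0.0, 0.687, 0.726, 0.001]
force: [-5.5, 1.2, 19.0]
grip_width: 0.002
```

```bash
python3 - <<'E'
from h import *
im=capture('top'); cv2.imwrite('pics/top13.png',im[:,:,::-1]); go(521,227,100,.055)
E
```

```text
t 15.58 pos [521.7 228.3  72.2] move [-0.0084 -0.0051 -0.1856] [ 0.0007 -0.0002  0.0002] rows>= 0.7 F [-6.7 -0.2 18.3] w 0.001
```

View pics/top13.png

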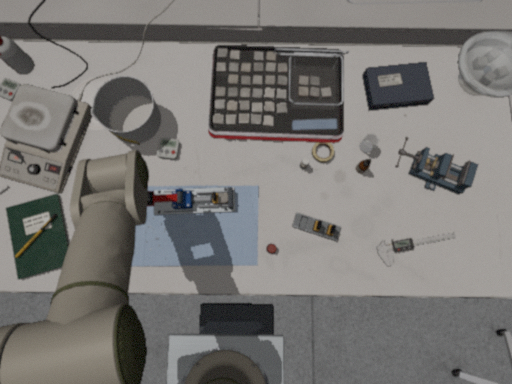

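The top view shows the timer (168,149), vial (305,165) and bung (271,248) where they started. Two spacers are still in the rack (317,227).

```bash
python3 -c "
from rig import order
print(order.finish_job())"
```

```text
the job is handed in; nothing more can be done
None
```

The job is handed in with the fingers still pressing the pedal and the cube clamped with one spacer. No verdict was reported.

- **Empty press:** the pedal went down to its stop, with the fingertips at about z = 52 mm. The ram stayed clear of the cube as far as the picture showed. I overshot here: the force reached about 83 N, under the 120 N wrist limit. The pedal then came fully back up.
- **Spacer:** I stood the spacer from the rack's +y end upright between the ram and the cube and let it go. The gap measured about 27.5 mm, so one spacer was enough.
- **Final press:** the pedal met firm resistance at about z = 72–73 mm, roughly 20 mm above the stop position, so the ram gripped the stack. The force held steady at 18–19 N.
- **Last pictures:** the spacer and cube were upright against the backstop. The other two spacers were still in the rack, and the vial, bung and timer had not moved. None of my checks disagreed.

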